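Put the buffet kit back in its holders

ROBOT

A 6-joint arm with a two-finger parallel gripper is mounted at the origin on a cart in front of the work surface, level with it; the furniture and walls round the work are solid. World frame = base frame: x ahead of the robot, y to its left, z up, the work surface at z = 0. Lengths are in m, angles in rad, forces in N, time in s.
With the tool pointing down it reaches from about 0.375 to 0.975 m from the base axis. Payload 3.8 kg.
Tool frame: the origin (TCP) lies midway between the tips of the shut fingers; the grasp point (between the pads) lies 19 mm behind it; z points along the fingers, y is the line along which they close (so a half turn about z gives the same grasp; the last joint's range is limited). The gripper opens to 85 mm and grips with 20 to 120 N. Pads are 22 mm wide; open, the fingers measure 114 mm over their backs; the gripper's body (76 mm by 85 mm) begins 54 mm behind the grasp point. The pads swing forward as they close: fully open they stand 13 mm farther back than shut.
Start: joints at [1.109, 0.264, 1.604, -0, 1.274, -0.037], TCP at [0.278, 0.615, 0.231] pointing down, gripper open.
Joint ranges: [-2.63, 2.63], [-0.94, 2.18], [0.31, 2.57], [-1.31, 4.45], [0, 2.66], [-2.55, 2.55]. Speed limits (rad/s): [2.57, 2.57, 3.14, 3.14, 3.14, 3.14].

INTERFACE

Orientations are given as a rotation vector (axis times angle).
In Python, from workcell import status, read_camera, workorder, masks_of gives the robot as it stands.
- The arm moves only by the tool drive_tool, never from a script. Its argument "rows" is a list of rows, each a list of 7 numbers: the turn, a rotation vector about the tool's x, y, z in degrees, then the shift along the tool's x, y, z in m, then the opening, from 0 (shut) to 1 (fully open). In form: [[ax, ay, az, tx, ty, tz, claw], ...]. A call has 1 to 8 rows; each row shifts and turns the commanded pose from where the row before left it, along the tool's axes as they then stand; what a row does not reach is not made up. A row lasts 1/12 s, in which the tool goes at most 41.7 mm and 7.16 degrees, less where a joint would pass 70% of its speed; a pose out of reach is approached as far as the arm can. A call is refused whole if a number of a shift passes 0.0417 or a number of a turn 7.16, either way. A call with a gripper value outside its range is refused whole. The fingers move at their own pace and stop on an object; "force" is the grip in N (left out, the last holds). Time passes only in rows, so rows that do not move let the fingers close. It gives the time, the measured TCP pose, the force, the opening and the grip force at its end, in the units of the state.
- status.read_state(): the state, without advancing time (a new reading comes with each control period).
- read_camera(name): name is "scene" or "top" or "wrist"; returns a dict with "color" (384x512x3 uint8, red, green, blue), "intrinsics" (3x3 intrinsics, pixels), "world_from_camera" (4x4, takes a point from camera to world coordinates); the wrist camera has in their place "mount" (4x4, takes a point from camera to tool coordinates, whose origin is the TCP and whose axes are the flange's). Camera axes: x right, y up, looking along -z (the intrinsics and any distortion apply to the point x, -y, -z); pixel columns grow to the right and rows downward; lengths in m; the calibration is good to about 2 mm. A picture is of the moment at which its call begins: read the wrist's pose just before it. There is no depth.
- workorder.finish_job(): hands the job in; it is judged then, once.
Trained networks look in a picture, given as the dict that the camera call returned (one of the last four; its "shot" number tells which), for a name from the list of things; names that differ only in an ending like _2 or _b are one class to them, and where a whole thing is asked for, a point or a joint stands for the part that bears it (a point fixed in the world has none). Each returns a list of dicts, best first, with "score" (0 to 1); they miss things now and then, are a little off and sometimes report something else, mostly with a low value. They report only what shows in the picture. A call takes as long as a camera call.
- masks_of(picture, name): "mask" (384x512 bool, what is visible of it) and "bbox" ([left, top, right, bottom] in pixels, round what is visible of it).
The state is a dict: "time": time; "q": joint angles; "joint_vel": joint speeds; "joint_torque": joint torques, N m; "tool_pos": TCP position; "tcp_rot": TCP orientation; "wrist_force": force on the tool from outside, world axes, zero at the start; "torque": the same for the moment, N m; "width": opening from 0.0 (shut) to 1.0 (fully open); "grip_force": force on a finger pad.
Only numpy, scipy, OpenCV 4.12 (cv2) and the standard library are available. Lean on these libraries where they do the work, as an engineer would, in place of code of your own. Each camera call takes 0.05 s, during which the arm holds its last target. There are 200 camera calls.

TASK

Put the buffet kit away, each thing in the holder that fits it: the painted cup in the hollow of the round wooden coaster, the salt shaker in the blue round dish, the tea light in the brass candle plate with the finger loop, and the matchbox flat in the red rectangular tray, long side along long side and square to it. Each must sit flat on the floor of its holder, not on the rim; keep the cup and the shaker upright all the while, and leave the jar and the steel jigger where they stand.

Things in the scene. Friction and masses are not known exactly. Their poses are not given: they have to be found in the camera images.
- cup: loose small dark painted cup with a handle, upright, 47 mm tall; round bowl 36 mm across at the foot, 58 mm across from 28 mm up to the rim; the handle points along its +y axis, turned 20 degrees towards -x (to 43 mm from the bowl's axis). Origin: middle of its underside, on the bowl's axis, z up. Grip it across the bowl along its x axis, fingertips about 25 mm up. About 0.11 kg
- salt_shaker: loose salt shaker with grey dome top, 44 mm diameter, 90 mm tall, upright. Grip it round the body about 50 mm up. Origin: centre of its underside, z up. About 0.15 kg
- tea_light: loose tea light candle in an aluminium cup, 38 mm diameter, 15 mm tall, 20 g. Grip across its diameter with the fingertips. Origin: centre of its underside, z up
- matchbox: loose closed red matchbox lying flat: 36 mm along its x axis, 56 mm along its y axis, 15 mm tall, 35 g. Grip across the 36 mm (along x) with the fingertips. Origin: centre of its underside
- cup_coaster: round wooden coaster with a round hollow, fixed to the top, 84 mm outside diameter, hollow 54 mm; floor of the hollow 5 mm and rim 9 mm above the worktop. Holder of the cup. Origin: centre of its underside
- salt_dish: round shallow dish, blue, fixed to the top, 72 mm outside and 62 mm inside diameter; floor 5 mm and rim 9 mm above the worktop. Holder of the salt shaker. Origin: centre of its underside
- candle_plate: small round brass candle plate with a flat finger loop (reaching 57 mm from its centre along its -x axis, 7.5 mm high), fixed to the top; 66 mm outside and 56 mm inside diameter; floor 5 mm and rim 9 mm above the worktop. Holder of the tea light. Origin: centre of its underside (the loop not counted)
- match_tray: red rectangular shallow tray, fixed to the top: outside 64 mm along its x axis and 84 mm along its y axis, inside 54 by 74 mm; floor 5 mm and rim 9 mm above the worktop. Holder of the matchbox (x along x). Origin: centre of its underside
- jar: bystander: loose round glass jar with a green lid, 69 mm diameter, 84 mm tall. Origin: centre of its underside. Leave it where it stands
- jigger: bystander: loose hourglass-shaped steel jigger, 46 mm diameter, 84 mm tall. Origin: centre of its underside. Leave it where it stands

How it is judged:
At the end, for the whole second after the job is handed in: Each thing still and released on its own holder's floor (5 mm up, within 2 mm), level within 0.1 rad; cup, shaker and tea light within 11 mm of the centre, matchbox within 13 mm and 0.2 rad of square, long side along long; jar and jigger upright within 20 mm of their start (horizontal distance between cup and cup_coaster below 0.011 m and z of cup in the frame of cup_coaster between 0.003 and 0.0075 m and angle between each of cup, salt_shaker, tea_light, matchbox, jar, jigger's own z axis and vertical below 0.1 rad and linear speed of each of cup, salt_shaker, tea_light, matchbox below 0.02 m/s and horizontal distance between salt_shaker and salt_dish below 0.011 m and z of salt_shaker in the frame of salt_dish between 0.003 and 0.0075 m and horizontal distance between tea_light and candle_plate below 0.011 m and z of tea_light in the frame of candle_plate between 0.003 and 0.0075 m and horizontal distance between matchbox and match_tray below 0.013 m and z of matchbox in the frame of match_tray between 0.003 and 0.0075 m and angle between the x axis of matchbox and the x axis of match_tray, either way round below 0.2 rad and distance of each of jar, jigger from where it was at the start of the episode below 0.02 m); the robot touches nothing.
It fails at once if the cup or the shaker is tipped over (more than 0.6 rad) (angle between any of cup, salt_shaker's own z axis and vertical above 0.6 rad).
It fails at once if the jar or the jigger is moved by more than 20 mm (distance of any of jar, jigger from where it was at the start of the episode above 0.02 m).
It also fails if it takes over 128 s, if anything falls off the work surface, if the arm or the gripper's body presses on something with over 40 N, if the wrist force passes 120 N, or if a joint passes its speed limit or range.

## Working session

There is one attempt and no reset: what is moved stays moved. The work goes in short steps, Python scripts to look and compute and a tool call to move; the robot and the scene stay as the last step left them, time stands still between calls to the robot, and variables do not carry over. Pictures are saved under pics/ and viewed, at most 14 in all, crops included, and the job is handed in when it is done.

Besides the shell and the picture viewer there is one more tool, called as name(argument=value, ...) on one line, values as JSON. drive_tool: Moves the arm, as the interface text tells. Its arguments: {"type":"object","properties":{"rows":{"type":"array"},"force":{"type":"number"}},"required":["rows"]}

```bash
mkdir -p pics; ls
cat > h.py <<'E'
import numpy as np, cv2
from scipy.spatial.transform import Rotation as R
from workcell import status, read_camera, workorder, masks_of
def save(p,n): cv2.imwrite('pics/'+n,p['color'][:,:,::-1])
def world(p,tool=None):
    if 'world_from_camera' in p: return np.array(p['world_from_camera'])
    s=tool; T=np.eye(4); T[:3,:3]=R.from_rotvec(s['tcp_rot']).as_matrix(); T[:3,3]=s['tool_pos']
    return T@np.array(p['mount'])
def onplane(p,uv,z,tool=None):
    K=np.array(p['intrinsics']); W=world(p,tool); uv=np.atleast_2d(uv).astype(float)
    d=np.c_[(uv[:,0]-K[0,2])/K[0,0],-(uv[:,1]-K[1,2])/K[1,1],-np.ones(len(uv))]@W[:3,:3].T
    o=W[:3,3]; return o+d*((z-o[2])/d[:,2])[:,None]
def contour(m):
    c,_=cv2.findContours(m.astype(np.uint8),cv2.RETR_EXTERNAL,cv2.CHAIN_APPROX_NONE)
    return max(c,key=cv2.contourArea)[:,0,:]
E
python3 - <<'E'
from h import *
s=status.read_state(); print(s)
for n in ['top','scene']:
    p=read_camera(n); save(p,n+'0.png'); print(n,[k for k in p],p['intrinsics'],np.round(p['world_from_camera'],3))
    for t in ['cup','salt_shaker','tea_light','matchbox','cup_coaster','salt_dish','candle_plate','match_tray','jar','jigger']:
        print(t,[(round(d['score'],2),d['bbox'],np.round(onplane(p,contour(d['mask']).mean(0),0.01)[0,:2],3)) for d in masks_of(p,t)[:2]])
E
```

```text
pics
{'time': 0.0, 'q': array([ 1.10910060e+00,  2.64757747e-01,  1.60539069e+00, -1.99375488e-05,
        1.27365463e+00, -3.69293158e-02]), 'joint_vel': array([-8.68590265e-04, -6.08135756e-04, -1.05737388e-03,  1.21656954e-03,
       -2.87840190e-05, -3.32652220e-04]), 'joint_torque': array([ 2.13679377e-03, -5.15112591e+01, -3.67313612e+01,  2.17935540e-04,
        1.29357519e-02, -1.95674133e-06]), 'tool_pos': array([0.27787585, 0.61435576, 0.22994989]), 'tcp_rot': array([-0.66209635, -3.07049035,  0.00337158]), 'wrist_force': array([ 0.22034989, -0.03983421, -0.54499056]), 'torque': array([ 0.00894269,  0.08059925, -0.01445007]), 'grip_force': 0.0, 'width': 0.9999992444457868}
top ['color', 'intrinsics', 'world_from_camera', 'shot'] [[459.6624909    0.         252.40393419]
 [  0.         459.6624909  191.40074602]
 [  0.           0.           1.        ]] [[-2.300e-02  9.780e-01 -2.070e-01  1.640e-01]
 [-1.000e+00 -2.400e-02 -1.000e-03  4.100e-02]
 [-6.000e-03  2.070e-01  9.780e-01  1.492e+00]
 [ 0.000e+00  0.000e+00  0.000e+00  1.000e+00]]
cup [(0.71, [210.0, 172.7, 229.1, 1
[... 1330 characters left out ...]
4, [311.8, 200.2, 328.9, 240.1], array([ 0.553, -0.128]))]
tea_light [(0.7, [359.0, 262.8, 378.9, 280.9], array([ 0.516, -0.312]))]
matchbox [(0.91, [292.1, 255.1, 312.4, 278.7], array([ 0.404, -0.237])), (0.34, [255.3, 216.5, 284.2, 236.0], array([ 0.424, -0.083]))]
cup_coaster [(0.77, [178.7, 156.8, 204.8, 167.7], array([0.404, 0.337]))]
salt_dish [(0.8, [254.0, 214.6, 285.3, 233.9], array([ 0.424, -0.08 ]))]
candle_plate [(0.62, [264.2, 193.9, 293.3, 210.0], array([ 0.507, -0.005]))]
match_tray [(0.77, [218.5, 186.4, 253.0, 207.5], array([0.421, 0.068]))]
jar [(0.8, [217.4, 135.0, 240.8, 167.0], array([0.555, 0.354]))]
jigger [(0.17, [290.0, 253.4, 313.9, 279.4], array([ 0.404, -0.237]))]
```

Run:
```python
import cv2
a=cv2.imread('pics/top0.png')[145:245,130:390]; cv2.imwrite('pics/top1.png',cv2.resize(a,None,fx=3,fy=3,interpolation=cv2.INTER_CUBIC))
a=cv2.imread('pics/scene0.png')[110:310,150:420]; cv2.imwrite('pics/scene1.png',cv2.resize(a,None,fx=2.9,fy=2.9,interpolation=cv2.INTER_CUBIC))
```

```text
(no output)
```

View pics/top1.png

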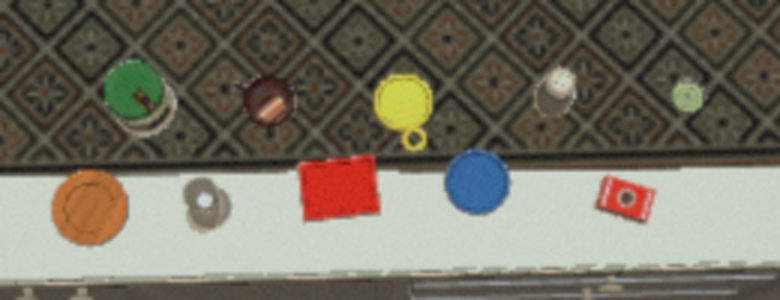

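View pics/scene1.png

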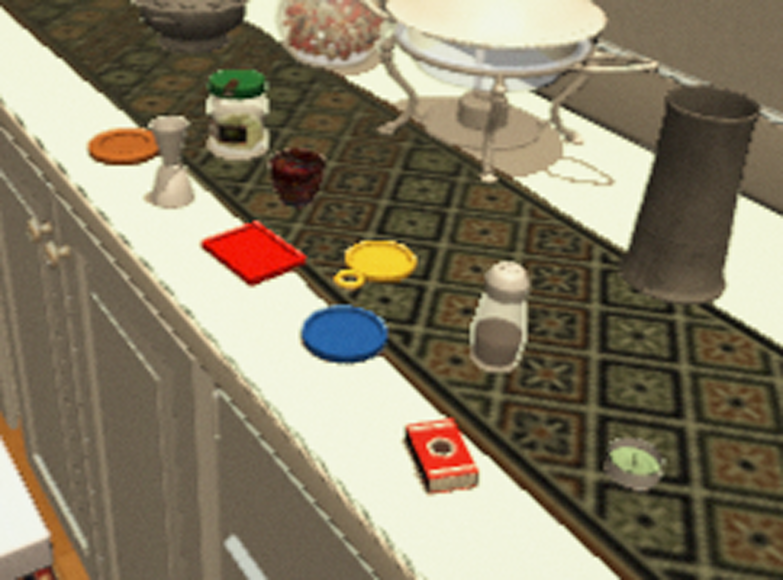

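The top view shows, in crop pixels:

| Thing | Position |
|---|---|
| jar | (135,90) |
| cup, handle up-left | (268,100) |
| brass plate, loop toward the robot | (403,102) |
| shaker | (555,92) |
| tea light | (687,95) |
| coaster | (90,207) |
| jigger | (205,203) |
| tray | (340,188) |
| dish | (478,182) |
| matchbox | (627,198) |

The scene view agrees with this. Next I'll get accurate positions from colour segmentation, seeded with these.

Run:
```python
from h import *
p=read_camera('top'); q=read_camera('scene')
def seg(p,box,z,cond,name):
    c=p['color'].astype(int); l,t,r,b=box; s=c[t:b,l:r]
    m=cond(s[...,0],s[...,1],s[...,2]).astype(np.uint8)
    n,lab,st,ce=cv2.connectedComponentsWithStats(m); 
    if n<2: print(name,'none');return
    i=1+np.argmax(st[1:,4]); m=(lab==i)
    cn=contour(m); h=cv2.convexHull(cn)[:,0,:]+np.array([l,t])
    M=cv2.moments((m).astype(np.uint8),True); cen=np.array([M['m10']/M['m00']+l,M['m01']/M['m00']+t])
    P=onplane(p,np.vstack([cn+[l,t]]),z)[:,:2].astype(np.float32)
    rc=cv2.minAreaRect(P*1000); mc=cv2.minEnclosingCircle(P*1000)
    print(name,st[i,4],'cen',np.round(onplane(p,cen,z)[0,:2],4),'rect',np.round(rc[0],1),np.round(rc[1],1),round(rc[2],1),'circ',np.round(mc[0],1),round(mc[1],1))
red=lambda r,g,b:(r>150)&(g<90)&(b<90)
yel=lambda r,g,b:(r>150)&(g>120)&(b<100)
blu=lambda r,g,b:(b>110)&(r<90)
ora=lambda r,g,b:(r>130)&(b<90)&(g>50)
grn=lambda r,g,b:(g>r+8)&(g>b+15)&(g>130)
drk=lambda r,g,b:(r>g+14)&(r<130)
F=lambda b:[130+b[0]//3,145+b[1]//3,130+b[2]//3,145+b[3]//3]
G=lambda b:[int(150+b[0]/2.9),int(110+b[1]/2.9),int(150+b[2]/2.9),int(110+b[3]/2.9)]
seg(p,F([290,145,390,230]),.009,red,'tray')
seg(p,F([590,165,665,230]),.015,lambda r,g,b:(r>g+30)|(False),'mbox')
seg(p,F([365,60,440,160]),.009,yel,'plate')
seg(p,F([365,60,440,128]),.009,yel,'plate noloop')
seg(p,F([435,140,520,225]),.009,blu,'dish')
seg(p,F([40,160,140,255]),.009,ora,'coaster')
seg(p,F([660,70,715,120]),.015,grn,'tea')
seg(p,F([225,60,310,140]),.047,drk,'cup')
seg(q,G([190,210,320,295]),.009,red,'tray')
seg(q,G([395,405,490,500]),.008,lambda r,g,b:(r>g+30),'mbox')
seg(q,G([345,225,430,290]),.009,yel,'plate')
seg(q,G([290,295,400,370]),.009,blu,'dish')
seg(q,G([80,120,165,170]),.009,ora,'coaster')
seg(q,G([600,435,670,490]),.015,grn,'tea')
for n,pp in(('top',p),('scene',q)):
  for uv,zz in [((130+562/3,145+80/3),.09),((130+548/3,145+105/3),.0)] if n=='top' else [((150+508/2.9,110+267/2.9),.088),((150+495/2.9,110+362/2.9),0)]:
    print(n,'shaker',onplane(pp,uv,zz)[0])
```

```text
tray 461 cen [0.4262 0.077 ] rect [426.6  76.9] [62.5 81.3] 4.4 circ [426.9  75.3] 48.9
mbox 194 cen [ 0.4061 -0.2342] rect [ 406.2 -233.6] [58.4 38.9] 70.7 circ [ 406.6 -233.4] 33.8
plate 318 cen [0.5161 0.003 ] rect [509.3   4.2] [59.8 81.6] 88.6 circ [509.2  -0.6] 43.4
plate noloop 275 cen [0.5214 0.004 ] rect [522.8   3.9] [59.8 54.6] 88.6 circ [520.9   4.1] 32.2
dish 347 cen [ 0.4295 -0.074 ] rect [429.9 -75.3] [65.6 66.5] 88.6 circ [429.9 -73.8] 35.2
coaster 475 cen [0.4111 0.3486] rect [410.5 348.8] [79.8 75.3] 0.8 circ [412.  348.8] 41.5
tea 78 cen [ 0.5177 -0.3089] rect [ 518.5 -308. ] [29.7 30.9] 86.1 circ [ 517.5 -309.2] 17.0
cup 197 cen [0.5169 0.151 ] rect [512.2 150.2] [64.3 59.7] 18.8 circ [512.  156.9] 36.5
tray 401 cen [0.4254 0.0709] rect [426.1  73.6] [67.2 88.2] 5.5 circ [426.7  74. ] 52.4
mbox 351 cen [ 0.4106 -0.231 ] rect [ 412.4 -228.8] [64.6 42.2] 65.1 circ [ 409.9 -227.2] 36.3
plate 296 cen [ 0.5149 -0.0007] rect [514.   -6.5] [83.3 67.6] 56.9 circ [509.2  -5.2] 48.0
dish 390 cen [ 0.4278 -0.0782] rect [427.5 -77.2] [68.5 68.4] 86.4 circ [429.  -75.7] 36.0
coaster 215 cen [0.4086 0.3428] rect [407.7 342.9] [81.2 73.4] 73.8 circ [413.7 343.4] 44.3
tea 109 cen [ 0.5156 -0.3139] rect [ 515.  -313.8] [28.  26.7] 80.9 circ [ 514.9 -313.9] 16.8
top shaker [ 0.51941841 -0.16219453  0.09      ]
top shaker [ 0.51397933 -0.15822886  0.        ]
scene shaker [ 0.52125605 -0.16195284  0.088     ]
scene shaker [ 0.51817254 -0.1657817   0.        ]
```

drive_tool(rows=[[0, 0, 0, -0.031, -0.025, 0, 1], [0, 0, 0, -0.031, -0.025, 0, 1], [0, 0, 0, -0.031, -0.025, 0, 1], [0, 0, 0, -0.031, -0.025, 0, 1], [0, 0, 0, -0.031, -0.025, 0, 1], [0, 0, 0, -0.031, -0.025, 0, 1], [0, 0, 0, -0.031, -0.025, 0, 1], [0, 0, 0, -0.031, -0.025, 0, 1]])

```text
time: 1.87
tool_pos: [0.4222, 0.3288, 0.2316]
tcp_rot: [0.662, 3.071, 0.001]
wrist_force: [0.7, -1.0, 0.7]
width: 1.0
grip_force: 0.0
```

drive_tool(rows=[[0, 0, 0, -0.031, -0.025, 0, 1], [0, 0, 0, -0.031, -0.025, 0, 1], [0, 0, 0, -0.031, -0.025, 0, 1], [0, 0, 0, -0.031, -0.025, 0, 1], [0, 0, 0, -0.031, -0.025, 0, 1], [0, 0, 0, 0, 0, 0, 1], [0, 0, 0, 0, 0, 0, 1]])

```text
time: 2.45
tool_pos: [0.5122, 0.1509, 0.2314]
tcp_rot: [0.669, 3.069, 0.0]
wrist_force: [0.4, 0.7, 0.2]
width: 0.995
grip_force: 0.0
```

```bash
cat >> h.py <<'E'
def plan(x,y,z,psi=None):
    s=status.read_state(); Rm=R.from_rotvec(s['tcp_rot']).as_matrix(); cur=np.degrees(np.arctan2(Rm[1,1],Rm[0,1]))
    print('t',round(s['time'],2),'pos',np.round(s['tool_pos'],4),'psi',round(cur,2),'tilt',np.round(Rm[:2,2],4),'w',round(s['width'],3),'grip',s['grip_force'],'q6',round(s['q'][5],2))
    d=np.array([x,y,z])-s['tool_pos']; dt=Rm.T@d
    print('now: dtool',np.round(dt,4),'n',round(np.linalg.norm(d)/.0417,1))
    if psi is not None:
        a=(psi-cur+90)%180-90; c=np.radians(cur+a)
        yv=np.array([np.cos(c),np.sin(c),0]); xv=np.cross(yv,[0,0,-1])
        print('turn about tool z',round(-a,2),'rows',round(abs(a)/7.16,1),'; after turn dtool',np.round([xv@d,yv@d,-d[2]],4))
E
python3 - <<'E'
from h import *
s=status.read_state(); p=read_camera('wrist'); save(p,'w0.png'); print(np.round(p['mount'],3),p['intrinsics'])
plan(.512,.152,.1)
for t in ['cup','candle_plate','match_tray']:
    for d in masks_of(p,t)[:1]: print(t,d['score'],d['bbox'])
E
```

```text
[[ 0.     0.954  0.3    0.077]
 [ 1.    -0.     0.001  0.   ]
 [ 0.001  0.3   -0.954 -0.141]
 [ 0.     0.     0.     1.   ]] [[276.753532     0.         252.923838  ]
 [  0.         276.753532   191.29481079]
 [  0.           0.           1.        ]]
t 2.5 pos [0.5116 0.1522 0.2313] psi 65.52 tilt [-0.0003  0.0006] w 0.999 grip 0.0 q6 -0.9
now: dtool [-5.000e-04 -1.000e-04  1.313e-01] n 3.1
cup 0.62 [228.6, 153.8, 287.6, 198.2]
candle_plate 0.92 [130.4, 182.0, 184.8, 235.6]
match_tray 0.96 [132.3, 90.6, 211.3, 165.0]
```

View pics/w0.png

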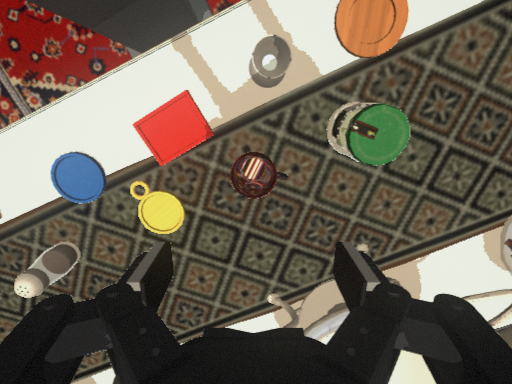

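The wrist view shows the cup at (254,175), with its handle pointing right to (286,175). It also shows the tray at (173,127), plate at (161,212), dish at (78,178), coaster at (371,20) and shaker base at (65,260). I'll refine the positions from this view.

```bash
cat >> h.py <<'E'
RED=lambda r,g,b:(r>120)&(g<90)&(b<90)
YEL=lambda r,g,b:(r>130)&(g>110)&(b<100)
BLU=lambda r,g,b:(b>90)&(b>r+50)
ORA=lambda r,g,b:(r>130)&(b<100)&(g>50)
DRK=lambda r,g,b:(r>g+15)&(r<140)&(g<70)
def seg(p,box,z,cond,name,tool=None,opn=0):
    l,t,r,b=box; s=p['color'].astype(int)[t:b,l:r]; m=cond(s[...,0],s[...,1],s[...,2]).astype(np.uint8)
    m=cv2.morphologyEx(m,cv2.MORPH_CLOSE,np.ones((5,5)))
    if opn: m=cv2.morphologyEx(m,cv2.MORPH_OPEN,cv2.getStructuringElement(cv2.MORPH_ELLIPSE,(opn,opn)))
    cn=contour(m)+[l,t]; P=onplane(p,cn,z,tool)[:,:2].astype(np.float32)*1000
    rc=cv2.minAreaRect(P); mc=cv2.minEnclosingCircle(P); e=cv2.fitEllipse(P)
    print(name,'rect',np.round(rc[0],1),np.round(rc[1],1),round(rc[2],1),'circ',np.round(mc[0],1),round(mc[1],1),'ell',np.round(e[0],1),np.round(e[1],1))
E
python3 - <<'E'
from h import *
s=status.read_state(); p=read_camera('wrist')
seg(p,[120,80,225,172],.009,RED,'tray',s)
seg(p,[130,180,195,245],.009,YEL,'plate',s,15)
seg(p,[40,140,115,215],.009,BLU,'dish',s)
seg(p,[320,0,420,70],.009,ORA,'coaster',s)
seg(p,[220,145,292,205],.047,DRK,'cup',s,15)
a=onplane(p,[254,175],.047,s)[0];b=onplane(p,[286,175],.03,s)[0]; print(a,b,np.degrees(np.arctan2(b[1]-a[1],b[0]-a[0])),np.linalg.norm(b[:2]-a[:2]))
c=p['color'][135:215,215:300]; cv2.imwrite('pics/w0c.png',cv2.resize(c,None,fx=7,fy=7,interpolation=cv2.INTER_CUBIC)[:,:,::-1])
E
```

```text
tray rect [427.9  77.1] [63.2 84.6] 5.3 circ [427.9  77.2] 52.0 ell [427.7  77.2] [71.8 99.1]
plate rect [520.5   4.3] [65.1 63.8] 65.8 circ [519.8   4.1] 33.9 ell [520.4   4.1] [63.4 65.2]
dish rect [430.2 -74.1] [69.9 68.8] 65.8 circ [430.7 -74.1] 35.4 ell [430.4 -74.2] [69.  69.3]
coaster rect [421.4 342.5] [81.6 60.8] 65.7 circ [412.8 346. ] 41.9 ell [418.3 343.9] [65.4 85.3]
cup rect [519.6 147.4] [56.9 50.6] 44.7 circ [517.5 149.5] 29.3 ell [519.4 147.9] [49.6 58.6]
[0.51580601 0.15344281 0.047     ] [0.53644384 0.18889863 0.03      ] 59.79752843894505 0.041024811785077615
```

View pics/w0c.png

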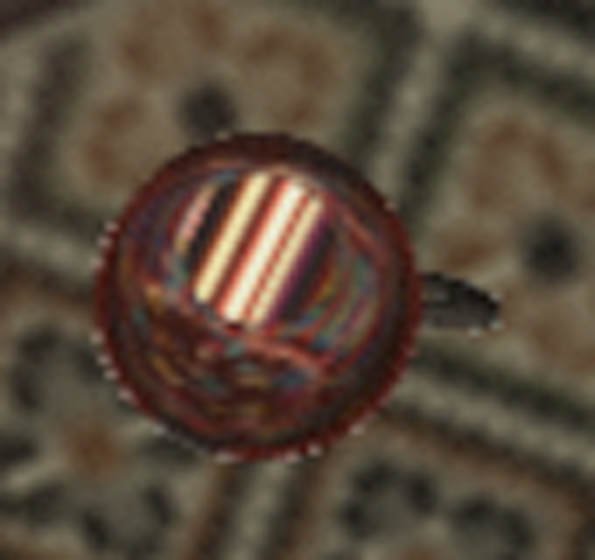

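The crop shows the cup's rim centred at about (251.4,176.9) in the full picture, with the handle tip at about (286,179.5).

Run:
```python
from h import *
s=status.read_state(); p=read_camera('wrist')
for z in (.047,.04): print(onplane(p,[251.4,176.9],z,s)[0])
a=onplane(p,[251.4,176.9],.047,s)[0]
for z in(.02,.03,.04):
  b=onplane(p,[286,179.5],z,s)[0]; print(z,np.degrees(np.arctan2(b[1]-a[1],b[0]-a[0])),np.linalg.norm(b[:2]-a[:2]))
plan(.516,.149,.1,-48)
```

```text
[0.51670952 0.14972458 0.047     ]
[0.51833974 0.14894229 0.04      ]
0.02 52.75696300190707 0.046598416655431095
0.03 55.74268943042592 0.04485726809871725
0.04 58.95998864413566 0.04324753892521168
t 2.75 pos [0.5109 0.1541 0.2313] psi 65.79 tilt [-0.0001  0.0002] w 0.998 grip 0.0 q6 -0.9
now: dtool [-0.0068 -0.0026  0.1313] n 3.2
turn about tool z -66.21 rows 9.2 ; after turn dtool [-0.0004 -0.0072  0.1313]
```

drive_tool(rows=[[0, 0, -7, 0, 0, 0, 1], [0, 0, -7, 0, 0, 0, 1], [0, 0, -7, 0, 0, 0, 1], [0, 0, -7, 0, 0, 0, 1], [0, 0, -7, 0, 0, 0, 1], [0, 0, -7, 0, 0, 0, 1], [0, 0, -7, 0, 0, 0, 1], [0, 0, -7, 0, 0, 0, 1]])

```text
time: 3.42
tool_pos: [0.5109, 0.154, 0.2313]
tcp_rot: [0.869, -3.019, -0.0]
wrist_force: [-0.4, -0.0, -0.2]
width: 0.997
grip_force: 0.0
```

drive_tool(rows=[[0, 0, -4, 0, 0, 0.03, 1], [0, 0, 0, 0, 0, 0.04, 1], [0, 0, 0, 0, 0, 0, 1], [0, 0, 0, 0, 0, 0, 1]])

```text
time: 3.75
tool_pos: [0.5086, 0.1531, 0.159]
tcp_rot: [0.962, -2.984, -0.001]
wrist_force: [0.6, -0.1, 0.8]
width: 1.002
grip_force: 0.0
```

Run:
```python
from h import *
s=status.read_state(); p=read_camera('wrist'); save(p,'w1.png')
plan(.5165,.1495,.021,125.5)
seg(p,[320,0,512,150],.009,ORA,'coaster',s)
for d in masks_of(p,'cup')[:1]: print(d['score'],d['bbox']); 
for d in masks_of(p,'cup_coaster')[:1]: print(d['score'],d['bbox']);
```

```text
t 3.8 pos [0.5107 0.1535 0.1614] psi 125.72 tilt [-0.0017 -0.0004] w 0.999 grip 0.0 q6 -1.95
now: dtool [-0.0026 -0.0067  0.1403] n 3.4
turn about tool z 0.22 rows 0.0 ; after turn dtool [-0.0024 -0.0066  0.1404]
coaster rect [313.2 273.2] [55.6 92.2] 55.2 circ [304.2 259.6] 47.0 ell [283.5 209.6] [ 95.1 181. ]
0.59 [212.9, 164.3, 273.0, 226.3]
0.57 [400.4, 172.9, 482.1, 242.1]
```

View pics/w1.png

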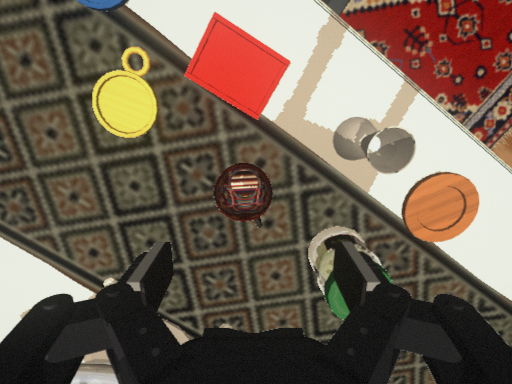

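The cup is at (243,192) with its handle tip at (260,225). The coaster is at (441,207), and the gripper is nearly over the cup.

Run:
```python
from h import *
s=status.read_state(); p=read_camera('wrist')
seg(p,[395,160,495,252],.009,ORA,'coaster',s)
seg(p,[85,62,165,145],.009,YEL,'plate',s,15)
seg(p,[180,5,300,130],.009,RED,'tray',s)
seg(p,[205,155,280,222],.047,DRK,'cup',s,15)
a=onplane(p,[243,190.5],.047,s)[0];print(a)
b=onplane(p,[260,226],.03,s)[0]; print(b,np.degrees(np.arctan2(b[1]-a[1],b[0]-a[0])),np.linalg.norm(b[:2]-a[:2]))
plan(.5165,.1495,.021,125.5)
```

```text
coaster rect [412.2 345.3] [81.8 81.6] 35.7 circ [412.2 343.3] 43.0 ell [412.5 345.1] [80.6 81.7]
plate rect [520.8   4.2] [63.8 65.7] 65.8 circ [519.    3.5] 34.7 ell [520.2   3.3] [63.4 67. ]
tray rect [427.7  76.4] [64.5 83.9] 4.5 circ [427.2  75.6] 51.9 ell [427.7  75.7] [73.2 98.7]
cup rect [516.7 147.5] [58.7 53.6] 37.0 circ [517.6 147.1] 29.8 ell [517.5 147.9] [54.7 58.3]
[0.52181466 0.14827305 0.047     ]
[0.54880753 0.18900616 0.03      ] 56.4685115376751 0.04886513020970481
t 3.95 pos [0.5132 0.1536 0.164 ] psi 125.69 tilt [0.0042 0.001 ] w 1.0 grip 0.0 q6 -1.95
now: dtool [ 0.0003 -0.005   0.143 ] n 3.4
turn about tool z 0.19 rows 0.0 ; after turn dtool [-0.0003 -0.0052  0.143 ]
```

drive_tool(rows=[[0, 0, 0, -0.002, -0.007, 0.03, 1], [0, 0, 0, 0, 0, 0.04, 1], [0, 0, 0, 0, 0, 0.035, 1], [0, 0, 0, 0, 0, 0.025, 1], [0, 0, 0, 0, 0, 0.01, 1], [0, 0, 0, 0, 0, 0, 1], [0, 0, 0, 0, 0, 0, 0.4], [0, 0, 0, 0, 0, 0, 0.4]], force=30)

```text
time: 4.62
tool_pos: [0.5197, 0.1489, 0.024]
tcp_rot: [-0.96, 2.986, -0.001]
wrist_force: [0.4, 0.3, 0.1]
width: 0.748
grip_force: 0.0
```

drive_tool(rows=[[0, 0, 0, 0, 0, 0, 0.4], [0, 0, 0, 0, 0, 0, 0.4], [0, 0, 0, 0, 0, 0, 0.4]])

```text
time: 4.87
tool_pos: [0.5197, 0.149, 0.0245]
tcp_rot: [-0.96, 2.986, -0.0]
wrist_force: [-0.9, -0.3, 5.6]
width: 0.654
grip_force: 31.7
```

Run:
```python
from h import *
plan(.4123,.3453,.1)
```

```text
t 4.87 pos [0.5197 0.149  0.0245] psi 125.66 tilt [0.0052 0.0014] w 0.654 grip 31.695358911529183 q6 -1.96
now: dtool [-0.0275  0.2219 -0.0758] n 5.7
```

drive_tool(rows=[[0, 0, 0, 0, 0, -0.02, 0.4], [0, 0, 0, 0, 0, -0.04, 0.4], [0, 0, 0, 0, 0, -0.04, 0.4], [0, 0, 0, 0, 0, -0.02, 0.4], [0, 0, 0, -0.003, 0.022, 0, 0.4], [0, 0, 0, -0.004, 0.032, 0, 0.4], [0, 0, 0, -0.004, 0.032, 0, 0.4], [0, 0, 0, -0.004, 0.032, 0, 0.4]])

```text
time: 5.53
tool_pos: [0.4607, 0.254, 0.1433]
tcp_rot: [-0.959, 2.988, 0.001]
wrist_force: [-0.7, 0.8, -1.5]
width: 0.65
grip_force: 32.6
```

drive_tool(rows=[[0, 0, 0, -0.004, 0.032, 0, 0.4], [0, 0, 0, -0.004, 0.032, 0, 0.4], [0, 0, 0, -0.004, 0.025, 0, 0.4], [0, 0, 0, -0.001, 0.015, 0, 0.4], [0, 0, 0, 0, 0, 0.03, 0.4], [0, 0, 0, 0, 0, 0.025, 0.4], [0, 0, 0, 0, 0, 0, 0.4], [0, 0, 0, 0, 0, 0, 0.4]])

```text
time: 6.2
tool_pos: [0.4094, 0.3443, 0.0859]
tcp_rot: [0.962, -2.988, 0.001]
wrist_force: [0.9, -0.5, -0.9]
width: 0.651
grip_force: 32.6
```

Run:
```python
from h import *
s=status.read_state(); p=read_camera('wrist'); save(p,'w2.png')
plan(.4123,.3453,.0305)
```

```text
t 6.25 pos [0.4108 0.3451 0.0873] psi 125.66 tilt [0.0005 0.0004] w 0.65 grip 32.63490006909706 q6 -1.54
now: dtool [-0.0013 -0.0007  0.0568] n 1.4
```

View pics/w2.png

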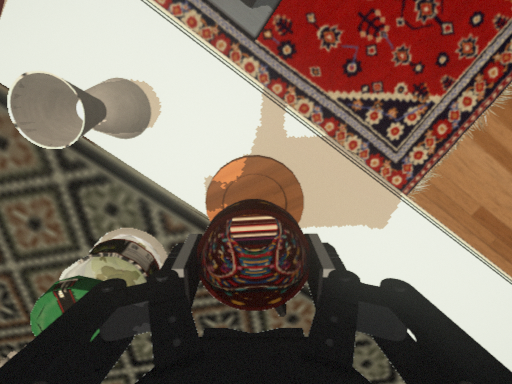

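The cup is held level, and the coaster is centred under it at about column 255, so I'll lower it.

drive_tool(rows=[[0, 0, 0, -0.001, 0, 0.025, 0.4], [0, 0, 0, 0, 0, 0.02, 0.4], [0, 0, 0, 0, 0, 0.01, 0.4], [0, 0, 0, 0, 0, 0, 0.4], [0, 0, 0, 0, 0, 0, 0.4], [0, 0, 0, 0, 0, 0, 0.4]])

```text
time: 6.75
tool_pos: [0.4126, 0.3464, 0.0331]
tcp_rot: [-0.961, 2.988, 0.002]
wrist_force: [-0.6, -0.5, -0.9]
width: 0.657
grip_force: 32.6
```

Run:
```python
from h import *
plan(.4123,.3453,.0295); print(status.read_state()['wrist_force'])
```

```text
t 6.75 pos [0.4126 0.3464 0.0331] psi 125.64 tilt [0.0023 0.0018] w 0.657 grip 32.636170432087965 q6 -1.54
now: dtool [ 0.0009 -0.0007  0.0036] n 0.1
[-0.63464485 -0.46950389 -0.9427501 ]
```

drive_tool(rows=[[0, 0, 0, 0, 0, 0.002, 0.4], [0, 0, 0, 0, 0, 0.002, 0.4], [0, 0, 0, 0, 0, 0, 0.4], [0, 0, 0, 0, 0, 0, 0.4], [0, 0, 0, 0, 0, 0, 1], [0, 0, 0, 0, 0, 0, 1], [0, 0, 0, 0, 0, 0, 1], [0, 0, 0, 0, 0, 0, 1]])

```text
time: 7.42
tool_pos: [0.4112, 0.3455, 0.0273]
tcp_rot: [0.962, -2.991, 0.0]
wrist_force: [-0.4, -1.0, 0.8]
width: 1.001
grip_force: 0.0
```

drive_tool(rows=[[0, 0, 0, 0, 0, 0, 1], [0, 0, 0, 0, 0, -0.02, 1], [0, 0, 0, 0, 0, -0.04, 1], [0, 0, 0, 0, 0, -0.04, 1], [0, 0, 0, 0, 0, -0.04, 1], [0, 0, 0, 0, 0, -0.02, 1], [0, 0, 0, 0, 0, 0, 1], [0, 0, 0, 0, 0, 0, 1]])

```text
time: 8.08
tool_pos: [0.4122, 0.3463, 0.1891]
tcp_rot: [-0.961, 2.987, 0.002]
wrist_force: [0.7, -0.2, 0.0]
width: 0.997
grip_force: 0.0
```

Run:
```python
from h import *
s=status.read_state(); p=read_camera('wrist'); save(p,'w3.png')
plan(.4061,-.2335,.19,69)
plan(.519,-.162,.19)
```

```text
t 8.13 pos [0.4111 0.3454 0.187 ] psi 125.66 tilt [-0. -0.] w 1.001 grip 0.0 q6 -1.54
now: dtool [ 0.3415 -0.4675 -0.0029] n 13.9
turn about tool z 56.66 rows 7.9 ; after turn dtool [-0.2028 -0.5422 -0.003 ]
t 8.13 pos [0.4111 0.3454 0.187 ] psi 125.66 tilt [-0. -0.] w 1.001 grip 0.0 q6 -1.54
now: dtool [ 0.2081 -0.4752 -0.0029] n 12.4
```

View pics/w3.png

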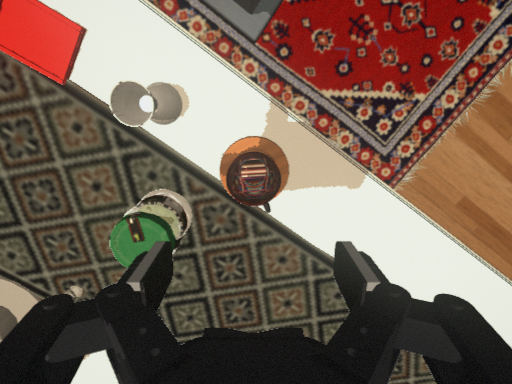

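The cup stands on the coaster, with its rim centred at about (254,179). I'll check that numerically after moving on to the shaker. First I turn back by 56 degrees to psi≈69, then travel.

Run:
```python
from h import *
s=status.read_state(); p=read_camera('wrist')
print(onplane(p,[253.5,179],.052,s)); seg(p,[215,145,295,208],.052,DRK,'cup',s,15)
seg(p,[215,130,292,208],.009,ORA,'coaster',s)
plan(.519,-.162,.19,69)
```

```text
[[0.4081238  0.34434477 0.052     ]]
cup rect [410.7 345. ] [56.8 53.3] 35.7 circ [411.8 346. ] 30.1 ell [411.7 347.4] [51.2 58.2]
coaster rect [406.3 344.7] [71.2 81.1] 30.4 circ [411.4 347. ] 41.5 ell [413.7 348.9] [75.8 81.8]
t 8.18 pos [0.4104 0.3449 0.1858] psi 125.66 tilt [-0.002  -0.0015] w 1.001 grip 0.0 q6 -1.54
now: dtool [ 0.2072 -0.4752 -0.0037] n 12.4
turn about tool z 56.66 rows 7.9 ; after turn dtool [-0.2831 -0.4343 -0.0042]
```

drive_tool(rows=[[0, 0, 7, 0, 0, 0, 1], [0, 0, 7, 0, 0, 0, 1], [0, 0, 7, 0, 0, 0, 1], [0, 0, 7, 0, 0, 0, 1], [0, 0, 7, 0, 0, 0, 1], [0, 0, 7, 0, 0, 0, 1], [0, 0, 7, 0, 0, 0, 1], [0, 0, 7, 0, 0, 0, 1]])

```text
time: 8.85
tool_pos: [0.4098, 0.3445, 0.1842]
tcp_rot: [-0.563, -3.087, 0.006]
wrist_force: [-0.2, -0.1, 0.5]
width: 0.999
grip_force: 0.0
```

drive_tool(rows=[[0, 0, 0, -0.0218, -0.0334, -0.005, 1], [0, 0, 0, -0.0218, -0.0334, 0, 1], [0, 0, 0, -0.0218, -0.0334, 0, 1], [0, 0, 0, -0.0218, -0.0334, 0, 1], [0, 0, 0, -0.0218, -0.0334, 0, 1], [0, 0, 0, -0.0218, -0.0334, 0, 1], [0, 0, 0, -0.0218, -0.0334, 0, 1], [0, 0, 0, -0.0218, -0.0334, 0, 1]])

```text
time: 9.52
tool_pos: [0.4802, 0.0325, 0.1897]
tcp_rot: [-0.554, -3.088, 0.001]
wrist_force: [1.1, -0.1, -0.2]
width: 0.998
grip_force: 0.0
```

drive_tool(rows=[[0, 0, 0, -0.0218, -0.0334, 0, 1], [0, 0, 0, -0.0218, -0.0334, 0, 1], [0, 0, 0, -0.0218, -0.0334, 0, 1], [0, 0, 0, -0.0218, -0.0334, 0, 1], [0, 0, 0, -0.0218, -0.0334, 0, 1], [0, 0, 0, 0, 0, 0, 1], [0, 0, 0, 0, 0, 0, 1], [0, 0, 0, 0, 0, 0, 1]])

```text
time: 10.18
tool_pos: [0.5246, -0.1595, 0.1899]
tcp_rot: [-0.556, -3.087, -0.002]
wrist_force: [0.2, -0.1, -0.5]
width: 1.006
grip_force: 0.0
```

Run:
```python
from h import *
s=status.read_state(); p=read_camera('wrist'); save(p,'w4.png')
plan(.519,-.162,.19)
for t in ['salt_shaker','tea_light','matchbox','salt_dish']:
    for d in masks_of(p,t)[:1]: print(t,d['score'],d['bbox'])
```

```text
t 10.23 pos [ 0.5248 -0.1589  0.1904] psi 69.67 tilt [-0.0035  0.0018] w 0.998 grip 0.0 q6 -1.56
now: dtool [ 0.0043 -0.0049  0.0004] n 0.2
salt_shaker 0.8 [227.4, 151.7, 266.6, 205.0]
tea_light 0.74 [123.6, 80.9, 181.8, 116.2]
matchbox 0.97 [122.2, 82.2, 180.5, 115.7]
salt_dish 0.8 [262.4, 29.3, 330.4, 101.9]
```

View pics/w4.png

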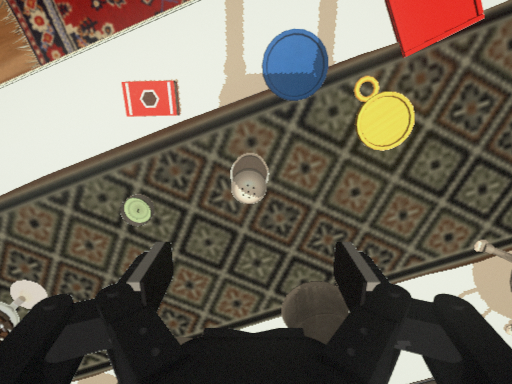

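The shaker's dome is at (249,186), the tea light at (137,210), the matchbox at (150,98) and the dish at (296,64). A tall dark vase stands behind, at about (315,310).

Run:
```python
from h import *
s=status.read_state(); p=read_camera('wrist'); 
print('dome',onplane(p,[249.5,186],.085,s)[0]); print('cyl bottom arc z0',onplane(p,[250,152.5],.06,s)[0])
d=masks_of(p,'salt_shaker')[0]['bbox']; print(d,onplane(p,[(d[0]+d[2])/2,186],.08,s)[0])
GRN=lambda r,g,b:(g>r+8)&(g>b+15)&(g>110)
seg(p,[118,190,158,230],.013,GRN,'tea',s)
seg(p,[115,75,190,122],.015,RED,'mbox',s)
seg(p,[255,22,335,105],.009,BLU,'dish',s)
seg(p,[350,85,420,155],.009,YEL,'plate',s,17)
q=read_camera('scene'); print('vase base', onplane(q,[150+630/2.9,110+265/2.9],0)[0],onplane(q,[150+720/2.9,110+285/2.9],0)[0],onplane(q,[150+672/2.9,110+300/2.9],0)[0])
plan(.519,-.162,.05)
```

```text
dome [ 0.5210496  -0.15996368  0.085     ]
cyl bottom arc z0 [ 0.4955622  -0.15027135  0.06      ]
[228.6, 152.6, 268.3, 205.5] [ 0.52205593 -0.16147382  0.08      ]
tea rect [ 518.6 -308.3] [32.  31.7] 61.8 circ [ 518.2 -308.4] 17.1 ell [ 518.5 -309.2] [29.9 33.4]
mbox rect [ 407.9 -233.6] [57.4 34. ] 69.9 circ [ 407.2 -235.2] 30.5 ell [ 408.  -236.9] [35.9 57.4]
dish rect [430.  -76.2] [68.8 68.8] 24.8 circ [430.1 -76.4] 35.0 ell [430.1 -76.2] [68.4 68.7]
plate rect [521.    1.9] [65.4 63.8] 69.8 circ [519.    1.7] 34.5 ell [520.3   1.3] [63.4 66.1]
vase base [ 0.72778012 -0.11480356  0.        ] [ 0.77436504 -0.18093043  0.        ] [ 7.16007474e-01 -1.75792563e-01  5.55111512e-17]
t 10.58 pos [ 0.5262 -0.1592  0.1925] psi 69.74 tilt [ 0.0004 -0.0001] w 0.998 grip 0.0 q6 -1.56
now: dtool [ 0.0058 -0.0051  0.1425] n 3.4
```

drive_tool(rows=[[0, 0, 0, 0.0055, -0.0045, 0.03, 1], [0, 0, 0, 0, 0, 0.04, 1], [0, 0, 0, 0, 0, 0.04, 1], [0, 0, 0, 0, 0, 0.03, 1], [0, 0, 0, 0, 0, 0.02, 1], [0, 0, 0, 0, 0, 0, 1], [0, 0, 0, 0, 0, 0, 0.3], [0, 0, 0, 0, 0, 0, 0.3]])

```text
time: 11.25
tool_pos: [0.5208, -0.1627, 0.0339]
tcp_rot: [0.554, 3.09, -0.001]
wrist_force: [0.2, -0.1, 0.2]
width: 0.75
grip_force: 0.0
```

drive_tool(rows=[[0, 0, 0, 0, 0, 0, 0.3], [0, 0, 0, 0, 0, 0, 0.3], [0, 0, 0, 0, 0, 0, 0.3], [0, 0, 0, 0, 0, 0, 0.3], [0, 0, 0, 0, 0, 0, 0.3]])

```text
time: 11.67
tool_pos: [0.5216, -0.1628, 0.035]
tcp_rot: [0.554, 3.088, -0.0]
wrist_force: [0.2, 1.4, 5.4]
width: 0.444
grip_force: 29.9
```

Run:
```python
from h import *
plan(.430,-.0755,.15)
```

```text
t 11.67 pos [ 0.5216 -0.1628  0.035 ] psi 69.64 tilt [ 0.0045 -0.001 ] w 0.444 grip 29.88785725319758 q6 -1.56
now: dtool [ 0.1157  0.0501 -0.1155] n 4.1
```

drive_tool(rows=[[0, 0, 0, 0, 0, 0, 0.3], [0, 0, 0, 0, 0, -0.015, 0.3], [0, 0, 0, 0, 0, -0.025, 0.3], [0, 0, 0, 0, 0, -0.02, 0.3], [0, 0, 0, 0.019, 0.008, 0, 0.3], [0, 0, 0, 0.027, 0.012, 0, 0.3], [0, 0, 0, 0.027, 0.012, 0, 0.3], [0, 0, 0, 0.025, 0.01, 0, 0.3]], force=40)

```text
time: 12.33
tool_pos: [0.4412, -0.0882, 0.093]
tcp_rot: [0.555, 3.091, 0.0]
wrist_force: [-0.6, -0.4, -0.8]
width: 0.44
grip_force: 40.3
```

drive_tool(rows=[[0, 0, 0, 0.017, 0.007, 0, 0.3], [0, 0, 0, 0, 0, 0, 0.3], [0, 0, 0, 0, 0, 0.02, 0.3], [0, 0, 0, 0, 0, 0.015, 0.3], [0, 0, 0, 0, 0, 0, 0.3], [0, 0, 0, 0, 0, 0, 0.3]])

```text
time: 12.83
tool_pos: [0.4282, -0.0766, 0.0572]
tcp_rot: [-0.555, -3.091, 0.0]
wrist_force: [-0.3, -0.1, -1.8]
width: 0.442
grip_force: 40.3
```

Run:
```python
from h import *
s=status.read_state(); p=read_camera('wrist'); save(p,'w5.png')
plan(.430,-.0755,.041)
```

```text
t 12.88 pos [ 0.4291 -0.0768  0.0579] psi 69.65 tilt [ 0.0005 -0.0002] w 0.445 grip 40.28830810915679 q6 -1.45
now: dtool [-0.0004  0.0015  0.0169] n 0.4
```

View pics/w5.png

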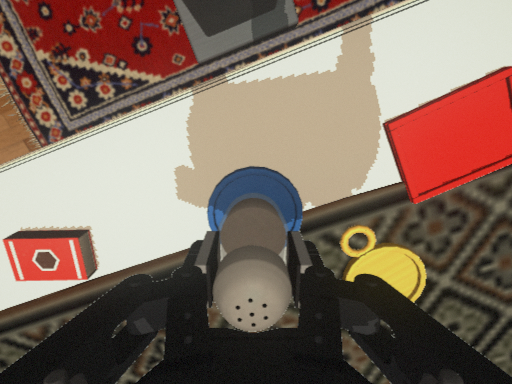

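The shaker is held upright over the dish, which is centred at about column 255.

drive_tool(rows=[[0, 0, 0, 0, 0.001, 0.01, 0.3], [0, 0, 0, 0, 0, 0.004, 0.3], [0, 0, 0, 0, 0, 0, 0.3], [0, 0, 0, 0, 0, 0, 0.3], [0, 0, 0, 0, 0, 0, 0.3]])

```text
time: 13.3
tool_pos: [0.4291, -0.0756, 0.0434]
tcp_rot: [0.555, 3.092, -0.0]
wrist_force: [0.1, 0.4, -2.3]
width: 0.439
grip_force: 40.3
```

drive_tool(rows=[[0, 0, 0, 0, 0, 0.002, 0.3], [0, 0, 0, 0, 0, 0.001, 0.3], [0, 0, 0, 0, 0, 0, 0.3]])

```text
time: 13.55
tool_pos: [0.4289, -0.0755, 0.0402]
tcp_rot: [-0.555, -3.092, -0.0]
wrist_force: [-0.1, -0.2, -1.8]
width: 0.441
grip_force: 40.3
```

drive_tool(rows=[[0, 0, 0, 0, 0, 0.001, 0.3], [0, 0, 0, 0, 0, 0.001, 0.3], [0, 0, 0, 0, 0, 0, 0.3]])

```text
time: 13.8
tool_pos: [0.4296, -0.0758, 0.0401]
tcp_rot: [0.554, 3.092, -0.0]
wrist_force: [-4.8, 0.7, 12.4]
width: 0.443
grip_force: 42.6
```

Contact. Next I release and lift.

drive_tool(rows=[[0, 0, 0, 0, 0, 0, 0.6], [0, 0, 0, 0, 0, 0, 0.8], [0, 0, 0, 0, 0, 0, 1], [0, 0, 0, 0, 0, 0, 1], [0, 0, 0, 0, 0, 0, 1], [0, 0, 0, 0, 0, 0, 1], [0, 0, 0, 0, 0, -0.02, 1], [0, 0, 0, 0, 0, -0.04, 1]])

```text
time: 14.47
tool_pos: [0.4239, -0.0744, 0.094]
tcp_rot: [-0.553, -3.081, -0.001]
wrist_force: [0.5, -0.3, -0.9]
width: 0.998
grip_force: 0.0
```

drive_tool(rows=[[0, 0, 0, 0, 0, -0.04, 1], [0, 0, 0, 0, 0, -0.04, 1], [0, 0, 0, 0, 0, -0.02, 1], [0, 0, 0, 0, 0, 0, 1], [0, 0, 0, 0, 0, 0, 1]])

```text
time: 14.88
tool_pos: [0.4301, -0.0758, 0.2]
tcp_rot: [0.554, 3.088, -0.0]
wrist_force: [-0.7, -0.4, 0.2]
width: 1.004
grip_force: 0.0
```

Run:
```python
from h import *
s=status.read_state(); p=read_camera('wrist'); save(p,'w6.png')
plan(.407,-.2345,.1,69.9-90)
for a in (-21,69.9): plan(.407,-.2345,.1,a)
for t in ['salt_shaker','matchbox']:
    for d in masks_of(p,t)[:1]: print(t,d['score'],d['bbox'])
```

```text
t 14.93 pos [ 0.4287 -0.0755  0.1981] psi 69.66 tilt [ 0.0001 -0.    ] w 0.999 grip 0.0 q6 -1.45
now: dtool [-0.0349 -0.1567  0.0981] n 4.5
turn about tool z 89.76 rows 12.5 ; after turn dtool [-0.1568  0.0342  0.0981]
t 14.93 pos [ 0.4287 -0.0755  0.1981] psi 69.66 tilt [ 0.0001 -0.    ] w 0.999 grip 0.0 q6 -1.45
now: dtool [-0.0349 -0.1567  0.0981] n 4.5
turn about tool z -89.34 rows 12.5 ; after turn dtool [ 0.1563 -0.0367  0.0981]
t 14.93 pos [ 0.4287 -0.0755  0.1981] psi 69.66 tilt [ 0.0001 -0.    ] w 0.999 grip 0.0 q6 -1.45
now: dtool [-0.0349 -0.1567  0.0981] n 4.5
turn about tool z -0.24 rows 0.0 ; after turn dtool [-0.0342 -0.1568  0.0981]
salt_shaker 0.91 [231.3, 151.9, 267.3, 204.2]
matchbox 0.85 [102.1, 178.8, 154.8, 213.3]
```

View pics/w6.png

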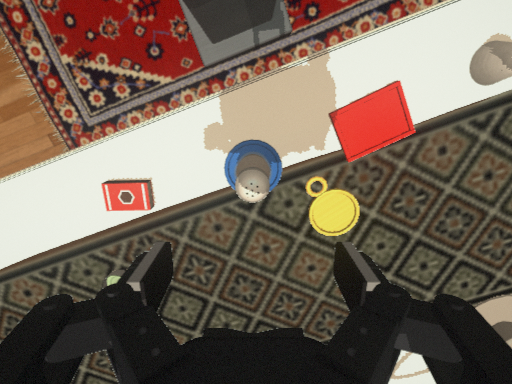

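The shaker stands in the dish at (255,180). Next comes the matchbox: turn to psi=-20 and move above it.

drive_tool(rows=[[0, 0, 6.9, 0, 0, 0, 1], [0, 0, 6.9, 0, 0, 0, 1], [0, 0, 6.9, 0, 0, 0, 1], [0, 0, 6.9, 0, 0, 0, 1], [0, 0, 6.9, 0, 0, 0, 1], [0, 0, 6.9, 0, 0, 0, 1], [0, 0, 6.9, 0, 0, 0, 1], [0, 0, 6.9, 0, 0, 0, 1]])

```text
time: 15.7
tool_pos: [0.4274, -0.0752, 0.1959]
tcp_rot: [-1.929, -2.474, 0.003]
wrist_force: [1.1, 0.3, 0.3]
width: 0.998
grip_force: 0.0
```

drive_tool(rows=[[0, 0, 6.9, 0, 0, 0, 1], [0, 0, 6.9, 0, 0, 0, 1], [0, 0, 6.9, 0, 0, 0, 1], [0, 0, 6.9, 0, 0, 0, 1], [0, 0, 6.9, 0, 0, 0, 1], [0, 0, 0, -0.025, 0.005, 0, 1], [0, 0, 0, -0.033, 0.007, 0.01, 1], [0, 0, 0, -0.033, 0.007, 0.02, 1]])

```text
time: 16.37
tool_pos: [0.4163, -0.1684, 0.1685]
tcp_rot: [2.57, 1.803, 0.002]
wrist_force: [1.2, -0.9, 1.1]
width: 0.999
grip_force: 0.0
```

drive_tool(rows=[[0, 0, 0, -0.033, 0.008, 0.02, 1], [0, 0, 0, -0.033, 0.007, 0.015, 1], [0, 0, 0, 0, 0, 0, 1], [0, 0, 0, 0, 0, 0, 1], [0, 0, 0, 0, 0, 0, 1]])

```text
time: 16.78
tool_pos: [0.406, -0.2339, 0.1318]
tcp_rot: [-2.572, -1.798, 0.001]
wrist_force: [0.8, -0.1, -0.3]
width: 0.998
grip_force: 0.0
```

Run:
```python
from h import *
s=status.read_state(); p=read_camera('wrist'); save(p,'w7.png')
for d in masks_of(p,'matchbox')[:1]: b=[int(v) for v in d['bbox']]; print(d['score'],b); seg(p,[b[0]-6,b[1]-6,b[2]+6,b[3]+6],.015,RED,'mbox',s); seg(p,[b[0]-6,b[1]-6,b[2]+6,b[3]+6],.015,lambda r,g,b:(r>150),'mbox bright',s)
plan(.407,-.2345,.008,-20)
```

```text
0.61 [238, 157, 273, 219]
mbox rect [ 407.3 -233.7] [56.6 33.8] 71.1 circ [ 407.2 -233.9] 32.3 ell [ 407.9 -233.4] [39.1 62.8]
mbox bright rect [ 406.9 -236. ] [74.3 46.7] 70.0 circ [ 406.7 -236.5] 43.4 ell [ 406.6 -236.7] [51.8 90.9]
t 16.88 pos [ 0.4072 -0.2337  0.1331] psi -19.98 tilt [-0.0003  0.0006] w 0.999 grip 0.0 q6 -0.23
now: dtool [-0.0009  0.0002  0.1251] n 3.0
turn about tool z 0.02 rows 0.0 ; after turn dtool [-8.000e-04  1.000e-04  1.251e-01]
```

View pics/w7.png

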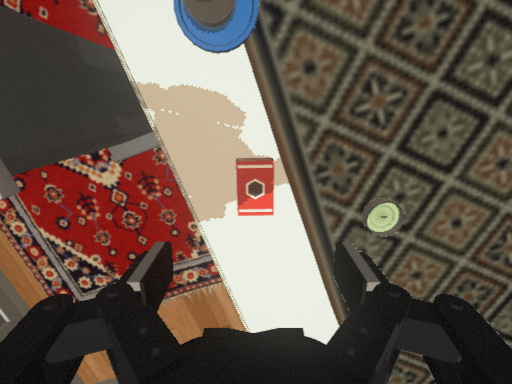

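The matchbox at (255,187) is square to the fingers, so I'll descend and grip.

drive_tool(rows=[[0, 0, 0, -0.001, 0, 0.03, 1], [0, 0, 0, 0, 0, 0.04, 1], [0, 0, 0, 0, 0, 0.035, 1], [0, 0, 0, 0, 0, 0.015, 1], [0, 0, 0, 0, 0, 0.005, 1], [0, 0, 0, 0, 0, 0, 1], [0, 0, 0, 0, 0, 0, 0.8], [0, 0, 0, 0, 0, 0, 0.6]], force=25)

```text
time: 17.55
tool_pos: [0.4087, -0.2363, 0.0103]
tcp_rot: [2.57, 1.8, 0.002]
wrist_force: [0.7, 0.2, -0.8]
width: 0.745
grip_force: 0.0
```

Run:
```python
from h import *
plan(.407,-.2345,.005)
```

```text
t 17.55 pos [ 0.4087 -0.2363  0.0103] psi -19.99 tilt [ 0.0034 -0.0022] w 0.745 grip 0.0 q6 -0.23
now: dtool [ 0.0012 -0.0022  0.0053] n 0.1
```

drive_tool(rows=[[0, 0, 0, 0, 0, 0.003, 0.6], [0, 0, 0, 0, 0, 0, 0.6], [0, 0, 0, 0, 0, 0, 0.6], [0, 0, 0, 0, 0, 0, 0.2], [0, 0, 0, 0, 0, 0, 0.2], [0, 0, 0, 0, 0, 0, 0.2], [0, 0, 0, 0, 0, 0, 0.2], [0, 0, 0, 0, 0, 0, 0.2]])

```text
time: 18.22
tool_pos: [0.4071, -0.236, 0.0059]
tcp_rot: [2.574, 1.8, 0.0]
wrist_force: [-1.1, 0.5, 5.6]
width: 0.427
grip_force: 25.4
```

Run:
```python
from h import *
plan(.4277,.0768,.03,5)
```

```text
t 18.22 pos [ 0.4071 -0.236   0.0059] psi -20.05 tilt [ 0.0007 -0.0004] w 0.427 grip 25.40639340877533 q6 -0.23
now: dtool [ 0.3009 -0.0879 -0.0242] n 7.5
turn about tool z -25.05 rows 3.5 ; after turn dtool [ 0.3098  0.0478 -0.0241]
```

drive_tool(rows=[[0, 0, 0, 0, 0, -0.02, 0.2], [0, 0, 0, 0, 0, -0.035, 0.2], [0, 0, 0, 0, 0, -0.04, 0.2], [0, 0, -6.25, 0, 0, -0.035, 0.2], [0, 0, -6.25, 0, 0, 0, 0.2], [0, 0, -6.25, 0, 0, 0, 0.2], [0, 0, -6.3, 0, 0, 0, 0.2], [0, 0, 0, 0.025, 0.004, 0, 0.2]])

```text
time: 18.88
tool_pos: [0.4091, -0.213, 0.136]
tcp_rot: [2.117, 2.317, -0.001]
wrist_force: [0.8, 0.1, -0.0]
width: 0.43
grip_force: 25.4
```

drive_tool(rows=[[0, 0, 0, 0.038, 0.006, 0, 0.2], [0, 0, 0, 0.038, 0.006, 0, 0.2], [0, 0, 0, 0.038, 0.006, 0, 0.2], [0, 0, 0, 0.038, 0.006, 0, 0.2], [0, 0, 0, 0.038, 0.006, 0, 0.2], [0, 0, 0, 0.038, 0.006, 0, 0.2], [0, 0, 0, 0.035, 0.005, 0, 0.2], [0, 0, 0, 0.022, 0.003, 0, 0.2]])

```text
time: 19.55
tool_pos: [0.427, 0.0803, 0.1352]
tcp_rot: [-2.12, -2.318, -0.001]
wrist_force: [0.3, -0.4, 0.6]
width: 0.428
grip_force: 25.4
```

drive_tool(rows=[[0, 0, 0, 0, 0, 0.035, 0.2], [0, 0, 0, 0, 0, 0.03, 0.2], [0, 0, 0, 0, 0, 0.015, 0.2], [0, 0, 0, 0, 0, 0, 0.2], [0, 0, 0, 0, 0, 0, 0.2], [0, 0, 0, 0, 0, 0, 0.2], [0, 0, 0, 0, 0, 0, 0.2]])

```text
time: 20.13
tool_pos: [0.4291, 0.0774, 0.0569]
tcp_rot: [2.121, 2.314, 0.004]
wrist_force: [0.8, -0.3, 0.6]
width: 0.427
grip_force: 25.4
```

Run:
```python
from h import *
s=status.read_state(); p=read_camera('wrist'); save(p,'w8.png')
plan(.4277,.0768,.0115,5)
```

```text
t 20.18 pos [0.4291 0.0774 0.0569] psi 4.98 tilt [0.0033 0.0004] w 0.426 grip 25.370070040225983 q6 0.03
now: dtool [-0.0005 -0.0016  0.0454] n 1.1
turn about tool z -0.02 rows 0.0 ; after turn dtool [-0.0005 -0.0014  0.0454]
```

View pics/w8.png

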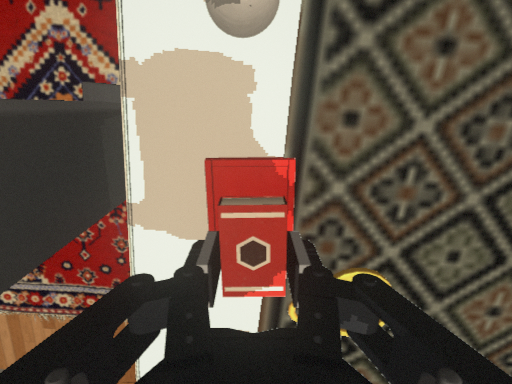

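The matchbox is square over the tray (tray columns 206–296, box centre 252), so I'll lower it.

drive_tool(rows=[[0, 0, 0, 0, -0.001, 0.02, 0.2], [0, 0, 0, 0, 0, 0.015, 0.2], [0, 0, 0, 0, 0, 0.006, 0.2], [0, 0, 0, 0, 0, 0, 0.2], [0, 0, 0, 0, 0, 0, 0.2], [0, 0, 0, 0, 0, 0, 0.2]])

```text
time: 20.68
tool_pos: [0.4276, 0.0774, 0.0153]
tcp_rot: [2.122, 2.315, 0.002]
wrist_force: [0.2, 0.8, -0.8]
width: 0.427
grip_force: 25.4
```

drive_tool(rows=[[0, 0, 0, 0, 0, 0, 0.2], [0, 0, 0, 0, 0, 0, 0.2]])

```text
time: 20.85
tool_pos: [0.4274, 0.0774, 0.0152]
tcp_rot: [2.121, 2.316, 0.002]
wrist_force: [0.4, 0.3, -0.3]
width: 0.424
grip_force: 25.4
```

drive_tool(rows=[[0, 0, 0, 0, 0, 0.002, 0.2], [0, 0, 0, 0, 0, 0.001, 0.2], [0, 0, 0, 0, 0, 0, 0.2], [0, 0, 0, 0, 0, 0, 0.2]])

```text
time: 21.18
tool_pos: [0.4263, 0.0773, 0.0112]
tcp_rot: [-2.122, -2.316, 0.0]
wrist_force: [0.4, -0.5, -0.4]
width: 0.427
grip_force: 25.4
```

drive_tool(rows=[[0, 0, 0, 0, 0, 0, 0.5], [0, 0, 0, 0, 0, 0, 0.6], [0, 0, 0, 0, 0, 0, 0.7], [0, 0, 0, 0, 0, -0.005, 1], [0, 0, 0, 0, 0, -0.015, 1], [0, 0, 0, 0, 0, -0.035, 1], [0, 0, 0, 0, 0, -0.04, 1], [0, 0, 0, 0, 0, -0.04, 1]])

```text
time: 21.85
tool_pos: [0.4253, 0.0772, 0.1473]
tcp_rot: [-2.121, -2.315, 0.003]
wrist_force: [0.8, -0.3, 0.2]
width: 1.001
grip_force: 0.0
```

drive_tool(rows=[[0, 0, 0, 0, 0, -0.03, 1], [0, 0, 0, 0, 0, 0, 1], [0, 0, 0, 0, 0, 0, 1], [0, 0, 0, 0, 0, 0, 1]])

```text
time: 22.18
tool_pos: [0.426, 0.0773, 0.1761]
tcp_rot: [-2.122, -2.316, 0.0]
wrist_force: [-0.2, 0.6, 0.3]
width: 0.998
grip_force: 0.0
```

Run:
```python
from h import *
s=status.read_state(); p=read_camera('wrist'); save(p,'w9.png')
plan(.5184,-.3085,.1,5)
for t in ['matchbox','match_tray']:
    for d in masks_of(p,t)[:1]: print(t,d['score'],d['bbox'],onplane(p,[(d['bbox'][0]+d['bbox'][2])/2,(d['bbox'][1]+d['bbox'][3])/2],.015,s)[0])
```

```text
t 22.23 pos [0.4253 0.0772 0.175 ] psi 5.01 tilt [-0.0023 -0.0003] w 1.0 grip 0.0 q6 0.03
now: dtool [-0.3923  0.0592  0.0749] n 9.7
turn about tool z 0.01 rows 0.0 ; after turn dtool [-0.3923  0.0591  0.075 ]
matchbox 0.65 [237.9, 151.5, 271.2, 201.4] [0.42783351 0.07684925 0.015     ]
match_tray 0.79 [224.3, 138.5, 284.6, 210.4] [0.42751516 0.07914735 0.015     ]
```

View pics/w9.png

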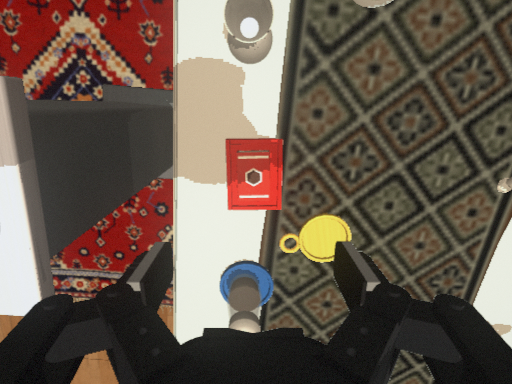

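The matchbox sits square and centred in the tray at (254,177). Now the tea light.

drive_tool(rows=[[0, 0, 0, -0.03, 0.0045, 0, 1], [0, 0, 0, -0.04, 0.006, 0, 1], [0, 0, 0, -0.04, 0.006, 0, 1], [0, 0, 0, -0.04, 0.006, 0, 1], [0, 0, 0, -0.04, 0.006, 0, 1], [0, 0, 0, -0.04, 0.006, 0, 1], [0, 0, 0, -0.04, 0.006, 0, 1], [0, 0, 0, -0.04, 0.006, 0, 1]])

```text
time: 23.0
tool_pos: [0.4989, -0.229, 0.1743]
tcp_rot: [-2.12, -2.314, 0.001]
wrist_force: [0.8, 0.7, -0.1]
width: 1.0
grip_force: 0.0
```

drive_tool(rows=[[0, 0, 0, -0.035, 0.0055, 0.01, 1], [0, 0, 0, -0.03, 0.0045, 0.02, 1], [0, 0, 0, -0.017, 0.003, 0.025, 1], [0, 0, 0, 0, 0, 0.02, 1], [0, 0, 0, 0, 0, 0, 1], [0, 0, 0, 0, 0, 0, 1], [0, 0, 0, 0, 0, 0, 1], [0, 0, 0, 0, 0, 0, 1]])

```text
time: 23.67
tool_pos: [0.5208, -0.3078, 0.1026]
tcp_rot: [2.12, 2.316, 0.001]
wrist_force: [0.8, 0.4, 0.1]
width: 0.999
grip_force: 0.0
```

Run:
```python
from h import *
s=status.read_state(); p=read_camera('wrist'); save(p,'w10.png')
for d in masks_of(p,'tea_light')[:2]: b=[int(v) for v in d['bbox']]; print(d['score'],b,onplane(p,[(d['bbox'][0]+d['bbox'][2])/2,(d['bbox'][1]+d['bbox'][3])/2],.01,s)[0])
GRN=lambda r,g,b:(g>r+8)&(g>b+15)&(g>110)
seg(p,[215,140,295,230],.014,GRN,'tea',s)
plan(.5184,-.3087,.006,5)
```

```text
0.81 [230, 177, 275, 221] [ 0.52112531 -0.31220891  0.01      ]
tea rect [ 519.4 -309.7] [33.4 31.5] 5.0 circ [ 519.3 -308.9] 16.9 ell [ 519.3 -309.4] [31.5 33.1]
t 23.77 pos [ 0.5211 -0.308   0.1031] psi 5.06 tilt [ 0.0025 -0.0015] w 0.998 grip 0.0 q6 -0.66
now: dtool [-0.0003 -0.003   0.0971] n 2.3
turn about tool z 0.06 rows 0.0 ; after turn dtool [-0.0005 -0.0027  0.0971]
```

drive_tool(rows=[[0, 0, 0, -0.001, -0.001, 0.03, 1], [0, 0, 0, 0, 0, 0.035, 1], [0, 0, 0, 0, 0, 0.02, 1], [0, 0, 0, 0, 0, 0.005, 1], [0, 0, 0, 0, 0, 0, 0.8], [0, 0, 0, 0, 0, 0, 0.7], [0, 0, 0, 0, 0, 0, 0.7], [0, 0, 0, 0, 0, 0, 0.7]], force=25)

```text
time: 24.43
tool_pos: [0.5209, -0.3101, 0.0137]
tcp_rot: [2.119, 2.314, 0.001]
wrist_force: [0.7, -0.9, 0.4]
width: 0.7
grip_force: 0.0
```

Run:
```python
from h import *
plan(.5194,-.3092,.0055)
```

```text
t 24.43 pos [ 0.5209 -0.3101  0.0137] psi 5.02 tilt [ 0.0036 -0.0024] w 0.7 grip 0.0 q6 -0.67
now: dtool [ 0.0011 -0.0014  0.0082] n 0.2
```

drive_tool(rows=[[0, 0, 0, 0, 0, 0.005, 0.7], [0, 0, 0, 0, 0, 0, 0.7], [0, 0, 0, 0, 0, 0, 0.7], [0, 0, 0, 0, 0, 0, 0.7]])

```text
time: 24.77
tool_pos: [0.519, -0.3091, 0.0064]
tcp_rot: [-2.122, -2.316, 0.0]
wrist_force: [-0.7, -0.7, -0.2]
width: 0.696
grip_force: 0.0
```

drive_tool(rows=[[0, 0, 0, 0, 0, 0, 0.3], [0, 0, 0, 0, 0, 0, 0.3], [0, 0, 0, 0, 0, 0, 0.3], [0, 0, 0, 0, 0, 0, 0.3], [0, 0, 0, 0, 0, 0, 0.3]])

```text
time: 25.18
tool_pos: [0.5192, -0.3092, 0.0066]
tcp_rot: [2.122, 2.316, 0.0]
wrist_force: [-0.4, 0.6, 2.7]
width: 0.425
grip_force: 25.2
```

Run:
```python
from h import *
plan(.5204,.003,.05)
```

```text
t 25.18 pos [ 0.5192 -0.3092  0.0066] psi 5.01 tilt [ 0.0003 -0.0002] w 0.425 grip 25.195241613546386 q6 -0.67
now: dtool [ 0.3109  0.0285 -0.0435] n 7.6
```

drive_tool(rows=[[0, 0, 0, 0, 0, -0.02, 0.3], [0, 0, 0, 0, 0, -0.035, 0.3], [0, 0, 0, 0, 0, -0.035, 0.3], [0, 0, 0, 0, 0, -0.03, 0.3], [0, 0, 0, 0.025, 0.002, 0, 0.3], [0, 0, 0, 0.038, 0.0035, 0, 0.3], [0, 0, 0, 0.038, 0.0035, 0, 0.3], [0, 0, 0, 0.038, 0.0035, 0, 0.3]])

```text
time: 25.85
tool_pos: [0.5191, -0.1685, 0.1265]
tcp_rot: [2.124, 2.314, 0.001]
wrist_force: [0.6, -0.2, -0.7]
width: 0.422
grip_force: 25.2
```

drive_tool(rows=[[0, 0, 0, 0.038, 0.0035, 0, 0.3], [0, 0, 0, 0.038, 0.0035, 0, 0.3], [0, 0, 0, 0.038, 0.0035, 0, 0.3], [0, 0, 0, 0.036, 0.003, 0, 0.3], [0, 0, 0, 0.022, 0.0025, 0.02, 0.3], [0, 0, 0, 0, 0, 0.035, 0.3], [0, 0, 0, 0, 0, 0.02, 0.3], [0, 0, 0, 0, 0, 0.01, 0.3]])

```text
time: 26.52
tool_pos: [0.5174, 0.0041, 0.038]
tcp_rot: [-2.118, -2.315, 0.005]
wrist_force: [-1.3, 0.6, 0.5]
width: 0.423
grip_force: 25.2
```

drive_tool(rows=[[0, 0, 0, 0, 0, 0, 0.3], [0, 0, 0, 0, 0, 0, 0.3], [0, 0, 0, 0, 0, 0, 0.3], [0, 0, 0, 0, 0, 0, 0.3]])

```text
time: 26.85
tool_pos: [0.5221, 0.0028, 0.0431]
tcp_rot: [2.121, 2.314, 0.003]
wrist_force: [-0.0, 0.1, 0.6]
width: 0.425
grip_force: 25.2
```

Run:
```python
from h import *
s=status.read_state(); p=read_camera('wrist'); save(p,'w11.png')
plan(.5204,.003,.0116)
for t in ['tea_light','candle_plate']:
    for d in masks_of(p,t)[:1]: print(t,d['score'],d['bbox'])
```

```text
t 26.9 pos [0.5219 0.0028 0.043 ] psi 4.97 tilt [ 0.0032 -0.0001] w 0.424 grip 25.181162318840506 q6 -0.13
now: dtool [ 0.0004 -0.0016  0.0314] n 0.8
tea_light 0.96 [221.6, 217.5, 288.9, 286.8]
candle_plate 0.81 [173.6, 172.2, 297.0, 248.3]
```

drive_tool(rows=[[0, 0, 0, 0, -0.001, 0.015, 0.3], [0, 0, 0, 0, 0, 0.01, 0.3], [0, 0, 0, 0, 0, 0, 0.3], [0, 0, 0, 0, 0, 0, 0.3], [0, 0, 0, 0, 0, 0, 0.3], [0, 0, 0, 0, 0, 0, 0.3], [0, 0, 0, 0, 0, 0, 0.3]])

```text
time: 27.58
tool_pos: [0.5199, 0.0031, 0.0168]
tcp_rot: [2.122, 2.316, 0.001]
wrist_force: [-0.2, -0.3, -1.1]
width: 0.427
grip_force: 25.2
```

Run:
```python
from h import *
s=status.read_state(); p=read_camera('wrist'); save(p,'w11.png')
plan(.5204,.003,.0116)
cv2.imwrite('pics/w11c.png',cv2.resize(p['color'][140:340,140:360,::-1],None,fx=2.5,fy=2.5))
```

```text
t 27.63 pos [0.5198 0.0031 0.0168] psi 5.01 tilt [ 0.001 -0.   ] w 0.42 grip 25.1808540935599 q6 -0.13
now: dtool [-0.0002  0.0006  0.0052] n 0.1
```

View pics/w11c.png

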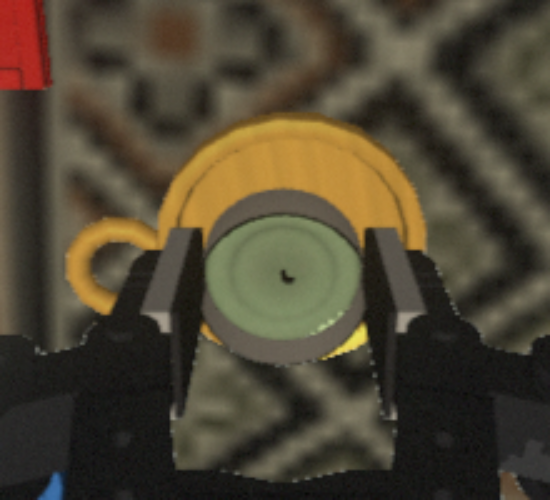

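The tea light is nearly centred over the plate (columns 160–427, tea light at 283). I'll lower it and release.

drive_tool(rows=[[0, 0, 0, 0, 0.001, 0.003, 0.3], [0, 0, 0, 0, 0, 0.002, 0.3], [0, 0, 0, 0, 0, 0, 0.3], [0, 0, 0, 0, 0, 0, 0.3], [0, 0, 0, 0, 0, 0, 0.3]])

```text
time: 28.05
tool_pos: [0.5208, 0.0032, 0.0115]
tcp_rot: [2.122, 2.316, 0.001]
wrist_force: [1.0, 1.0, 1.5]
width: 0.424
grip_force: 25.3
```

drive_tool(rows=[[0, 0, 0, 0, 0, 0, 0.5], [0, 0, 0, 0, 0, 0, 0.6], [0, 0, 0, 0, 0, 0, 0.7], [0, 0, 0, 0, 0, -0.005, 0.8], [0, 0, 0, 0, 0, -0.015, 0.8], [0, 0, 0, 0, 0, -0.035, 0.8], [0, 0, 0, 0, 0, -0.04, 1], [0, 0, 0, 0, 0, -0.04, 1]])

```text
time: 28.72
tool_pos: [0.519, 0.0032, 0.147]
tcp_rot: [-2.121, -2.315, 0.003]
wrist_force: [0.9, -0.6, -0.2]
width: 1.001
grip_force: 0.0
```

drive_tool(rows=[[0, 0, 0, 0, 0, -0.035, 1], [0, 0, 0, 0, 0, -0.035, 1], [0, 0, 0, 0, 0, 0, 1], [0, 0, 0, 0, 0, 0, 1], [0, 0, 0, 0, 0, 0, 1], [0, 0, 0, 0, 0, 0, 1]])

```text
time: 29.22
tool_pos: [0.5189, 0.0033, 0.2145]
tcp_rot: [-2.121, -2.314, 0.003]
wrist_force: [0.8, -0.3, -0.2]
width: 0.999
grip_force: 0.0
```

Run:
```python
from h import *
s=status.read_state(); p=read_camera('wrist')
plan(.52,.003,.2)
GRN=lambda r,g,b:(g>r+8)&(g>b+15)&(g>110)
for t,z in [('tea_light',.02),('candle_plate',.009)]:
    for d in masks_of(p,t)[:1]: b=[int(v) for v in d['bbox']];print(t,d['score'],b)
    seg(p,[b[0]-5,b[1]-5,b[2]+5,b[3]+5],z,GRN if z>.01 else YEL,t,s,0 if z>.01 else 13)
q=read_camera('scene'); w=[('cup',.03),('salt_shaker',.045),('jar',.042),('jigger',.042)]
for t,z in w:
    for d in masks_of(q,t)[:1]: print(t,d['score'],d['bbox'])
q=read_camera('top')
for t in ['jar','jigger','cup','cup_coaster','salt_shaker','salt_dish','tea_light','candle_plate','matchbox','match_tray']:
    for d in masks_of(q,t)[:1]: print(t,round(d['score'],2),d['bbox'],onplane(q,contour(d['mask']).mean(0),.01)[0,:2])
```

```text
t 29.27 pos [0.5188 0.0033 0.2141] psi 5.01 tilt [-0.004   0.0002] w 0.998 grip 0.0 q6 -0.13
now: dtool [-0.0004  0.0012  0.0141] n 0.3Traceback (most recent call last):
  File "<stdin>", line 7, in <module>
NameError: name 'b' is not defined
```

Run:
```python
from h import *
s=status.read_state(); p=read_camera('wrist'); save(p,'w12.png')
GRN=lambda r,g,b:(g>r+8)&(g>b+15)&(g>90)
seg(p,[220,140,300,220],.02,GRN,'tea',s)
seg(p,[215,140,300,225],.009,YEL,'plate',s,13)
for d in masks_of(p,'candle_plate')[:1]: print(d['bbox'])
q=read_camera('scene'); save(q,'scene9.png')
for t in ['cup','salt_shaker','jar','jigger']:
    for d in masks_of(q,t)[:1]: print(t,d['score'],d['bbox'])
r=read_camera('top'); save(r,'top9.png')
for t in ['jar','jigger','tea_light']:
    for d in masks_of(r,t)[:1]: print(t,round(d['score'],2),d['bbox'])
```

```text
tea rect [520.9   2.6] [34.  32.8] 31.9 circ [520.6   3.1] 17.5 ell [520.7   2.6] [32.2 34. ]
plate rect [529.3  21.4] [24.9 56.1] 66.6 circ [527.3  16.8] 28.1 ell [529.   20.2] [25.7 54.8]
[211.9, 140.8, 281.4, 192.5]
salt_shaker 0.71 [257.0, 194.2, 277.9, 230.8]
jar 0.61 [220.2, 137.1, 240.8, 165.7]
jigger 0.64 [201.9, 152.3, 215.7, 180.3]
jar 0.86 [159.7, 166.0, 186.4, 189.7]
jigger 0.48 [192.3, 203.9, 203.6, 216.8]
tea_light 0.2 [189.5, 204.3, 203.2, 219.1]
```

```bash
python3 -c "
from workcell import workorder; print(workorder.finish_job())"
```

```text
the job is handed in; nothing more can be done
None
```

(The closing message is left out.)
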